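# Take the loaded slide rack off its drying hook

### The arm

A 6-joint arm with a two-finger parallel gripper is mounted at the origin on a cart in front of the work surface, level with it; the furniture and walls round the work are solid. World frame = base frame: x ahead of the robot, y to its left, z up, the work surface at z = 0. Lengths are in m, angles in rad, forces in N, time in s.
With the tool pointing down it reaches from about 0.225 to 0.725 m from the base axis. Payload 3.1 kg.
Tool frame: the origin (TCP) lies midway between the tips of the shut fingers; the grasp point (between the pads) lies 19 mm behind it; z points along the fingers, y is the line along which they close (so a half turn about z gives the same grasp; the last joint's range is limited). The gripper opens to 85 mm and grips with 20 to 120 N. Pads are 22 mm wide; open, the fingers measure 114 mm over their backs; the gripper's body (76 mm by 85 mm) begins 54 mm behind the grasp point. The pads swing forward as they close: fully open they stand 13 mm farther back than shut.
Start: joints at [1.172, 0.048, 0.099, 1.622, 0, 1.443], TCP at [0.14, 0.506, 0.231] pointing down, gripper open.
Joint ranges: [-2.91, 2.91], [-0.99, 1.94], [-1.21, 1.42], [-2.12, 2.29], [-1.49, 1.47], [-3.14, 3.14]. Speed limits (rad/s): [2.79, 2.79, 3.14, 3.14, 3.14, 3.14].

### API

Orientations are given as a unit quaternion [x, y, z, w].
In Python, from workcell import * gives the robot as it stands.
- The arm moves only by the shell command python3 -m inch 'ROWS' [FORCE]. ROWS is JSON, a list of rows, each a list of 3 entries, a list of its own where there are three numbers: the shift along the tool's x, y, z in units of 100 cm (1.0 is 100 cm), then the turn about the tool's z in units of 2 pi rad (1.0 is 2 pi rad), then the gripper's target within -1 to 1 (fully open at 1, half-way at 0, shut at -1). A call has exactly 5 rows; each row is the pose to reach, as a shift and turn from the pose commanded when the call began, along the tool's axes at that moment, turning the shorter way round; what a row does not reach only later rows make up. A row lasts 1/10 s, in which the tool goes at most 50 mm and 8.59 degrees, less where a joint would pass 70% of its speed; a pose out of reach is approached as far as the arm can. A call with a number of a shift or a turn outside -1 to 1 is refused whole. A call with a gripper value outside its range is refused whole. The fingers move at their own pace and stop on an object; FORCE is the grip in N (left out, the last holds). Time passes only in rows, so rows that repeat a pose let the fingers close, or fill a call up. It gives the time, the measured TCP pose, the force, the opening and the grip force at its end, in the units of the state.
- observe(): the state, without advancing time (a new reading comes with each control period).
- camera(name): name is "scene" or "side" or "wrist"; returns the picture (384x512x3 uint8, red, green, blue); there is no depth.
- camera_info(name): a dict with "mtx" (3x3 intrinsics, pixels), "distortion" ([k1, k2, p1, p2, k3] as OpenCV has them; the pictures are not rectified), "R" (3x3) and "t" (3): a world point X has camera coordinates R X + t. Camera axes: x right, y down, z forward; pixel columns grow to the right and rows downward; lengths in m; the calibration is good to about 2 mm. A picture is of the moment at which its call begins: read the wrist's pose just before it. camera_info takes no time and is no camera call; for the wrist camera it gives the pose at the moment of the call.
- job_done(): hands the job in; it is judged then, once.
The state is a dict: "t": time; "joints": joint angles; "qvel": joint speeds; "tau": joint torques, N m; "tool_pos": TCP position; "tool_rot": TCP orientation; "force": force on the tool from outside, world axes, zero at the start; "ft_torque": the same for the moment, N m; "width": opening from 0.0 (shut) to 1.0 (fully open); "grasp_force": force on a finger pad.
Only numpy, scipy, OpenCV 4.12 (cv2) and the standard library are available. Lean on these libraries where they do the work, as an engineer would, in place of code of your own. Each camera call takes 0.05 s, during which the arm holds its last target. There are 200 camera calls.

### The job

Two slide racks hang by their wire bails on the drying stand. Lift the one that is loaded with glass slides up and off its hook and lower it, standing upright, into the empty white staining dish; do not drop it in. Leave the empty rack hanging where it is.

Things in the scene. Friction and masses are not known exactly. Their poses are not given: they have to be found in the camera images.
- slide_rack: steel slide rack filled with a row of 11 glass slides with white ends, 58 (x) x 90 (y) x 32 mm, 0.16 kg; origin: centre of underside, z up. A wire bail in its y-z plane narrows upward to an apex (underside 100 mm above origin); on it an upright white grip tab 24 (x) x 10 (y) mm, 113 to 149 mm above origin, pinched from above along y. Hangs by the bail on a hook, yaw as the stand, free to swing.
- empty_rack: slide rack of the same make, size and frame, but without slides (one sees through its open bottom); hangs on the other hook, 150 mm beside the first. Its tab's top is 200 mm above the bench.
- drying_stand: fixed stand: dark steel tray 150 x 300 mm, post, crossbar, 2 wire hooks (8 mm) pointing along its -x. Origin on bench, z up. Racks hang at x -48, y +75 or -75 mm (either way); hooks turn up to a tip at x -76, top 170 mm high (nothing is higher). A rack must rise 20 mm to pass the tip, at most 55 mm before its body meets the hook (35 is right), then go 75 mm along -x, before rising more.
- dish: white ceramic staining dish, an open box loose on the bench, 0.8 kg. Outside 98 (x) x 134 (y) x 42 mm high, walls and floor 5 mm thick, inside 88 x 124 mm. Origin at the centre of its underside, z up, y along its length. The rack goes in with its length along the dish's, either way round; its underside is then 5 mm above this origin.

How it is judged:
On the way, in this order (a step that is already met when the one before it is completed fails the run):
1. the loaded rack is held by the fingers, clear off its hook (contact force between the fingers and slide_rack above 0.3 N and height (world z) of slide_rack above 0.06 m and contact force between slide_rack and drying_stand below 0.05 N and (x of slide_rack in the frame of drying_stand below -0.095 m or height (world z) of slide_rack above 0.175 m)), for 0.1 s.
2. still held, the loaded rack is lowered into the dish, within 15 mm of its floor (contact force between the fingers and slide_rack above 0.3 N and z of slide_rack in the frame of dish below 0.02 m and horizontal distance between slide_rack and dish below 0.035 m), for 0.05 s.
At the end, for the whole second after the job is handed in: the loaded rack stands on the floor of the dish (within 7 mm in height, 30 mm of its centre), upright within 8 degrees, at rest; the dish stands flat on the bench; the empty rack still hangs on its hook within 25 mm of where it was (z of slide_rack in the frame of dish between 0 and 0.012 m and horizontal distance between slide_rack and dish below 0.03 m and angle between slide_rack's own z axis and vertical below 0.15 rad and linear speed of slide_rack below 0.02 m/s and angle between dish's own z axis and vertical below 0.1 rad and height (world z) of dish below 0.01 m and distance of empty_rack from where it was at the start of the episode below 0.025 m and height (world z) of empty_rack above 0.04 m and linear speed of empty_rack below 0.1 m/s); the robot touches nothing.
It fails at once if the empty rack is knocked off or carried away (moved more than 60 mm) (distance of empty_rack from where it was at the start of the episode above 0.06 m).
It also fails if it takes over 45 s, if anything falls off the work surface, if the arm or the gripper's body presses on something with over 40 N, if the wrist force passes 120 N, or if a joint passes its speed limit or range.

## Working session

There is one attempt and no reset: what is moved stays moved. The work goes in short steps, Python scripts to look and compute and a shell command to move; the robot and the scene stay as the last step left them, time stands still between calls to the robot, and variables do not carry over. Pictures are saved under pics/ and viewed, at most 10 in all, crops included, and the job is handed in when it is done.

```bash
mkdir -p pics; ls; python3 - <<'E'
from workcell import *
import cv2,numpy as np
print(observe())
a=[camera(n) for n in("scene","side","wrist")]
for n,i in zip(("scene","side","wrist"),a):
    cv2.imwrite(f"pics/{n}0.png",i[:,:,::-1]); c=camera_info(n); print(n,np.round(-np.array(c["R"]).T@c["t"],3))
cv2.imwrite("pics/two0.png",cv2.resize(a[0],(780,585))[:,:,::-1])
E
```

```text
pics
{'t': 0.0, 'joints': array([ 1.17222682e+00,  4.87423444e-02,  9.75649148e-02,  1.62199213e+00,
       -1.37126047e-05,  1.44300564e+00]), 'qvel': array([ 0.00116527, -0.00085972,  0.00102677, -0.00072614,  0.00053412,
       -0.00127041]), 'tau': array([-1.51055401e-04, -3.38785529e+01,  3.20013535e+01,  2.05651566e-02,
       -1.89079460e-04,  1.71659476e-06]), 'tool_pos': array([0.14019734, 0.50529182, 0.23010503]), 'tool_rot': array([ 1.34976064e-01,  9.90848149e-01, -1.14753983e-03, -3.02080378e-04]), 'force': array([0.53645619, 1.28476079, 0.11664831]), 'ft_torque': array([0.0471248 , 0.00024414, 0.01101158]), 'grasp_force': 0.0, 'width': 0.9979738754022122}
scene [-0.021 -0.38   0.54 ]
side [0.524 0.727 0.426]
wrist [0.075 0.524 0.375]
```

View pics/two0.png

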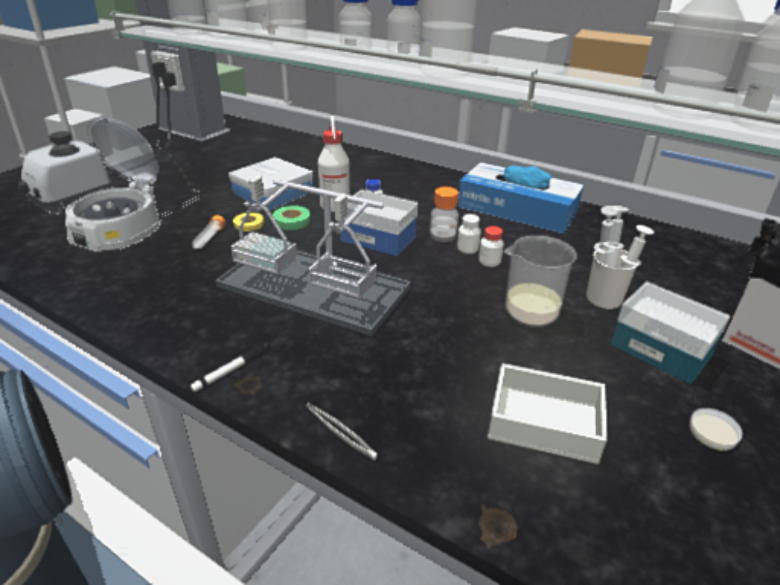

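View pics/side0.png

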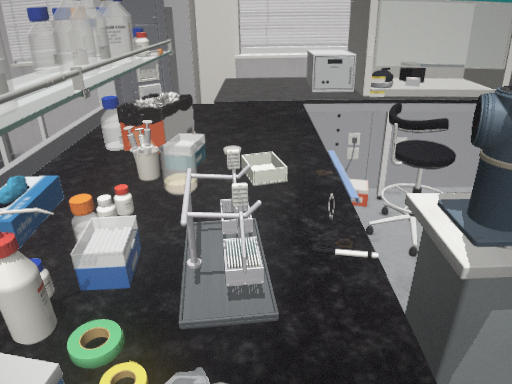

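The scene view shows the stand at left-centre, with the greenish, slide-filled rack at (265,250) and the empty one at (343,270). The dish is at (550,410). In the side view the loaded rack is the near one, at (242,260).

```bash
python3 - <<'E'
import cv2,numpy as np
s=cv2.imread("pics/scene0.png")[105:225,135:280]; d=cv2.imread("pics/side0.png")[130:330,160:300]
w=cv2.imread("pics/wrist0.png")
s=cv2.resize(s,None,fx=3.0,fy=3.0,interpolation=cv2.INTER_CUBIC); d=cv2.resize(d,None,fx=2.5,fy=2.5,interpolation=cv2.INTER_CUBIC)
o=np.zeros((600,800,3),np.uint8); o[:360,:435]=s; o[:500,445:795]=d
w2=cv2.resize(w,(310,232)); o[365:597,0:310]=w2
cv2.imwrite("pics/c1.png",o)
E
```

```text
(no output)
```

View pics/c1.png

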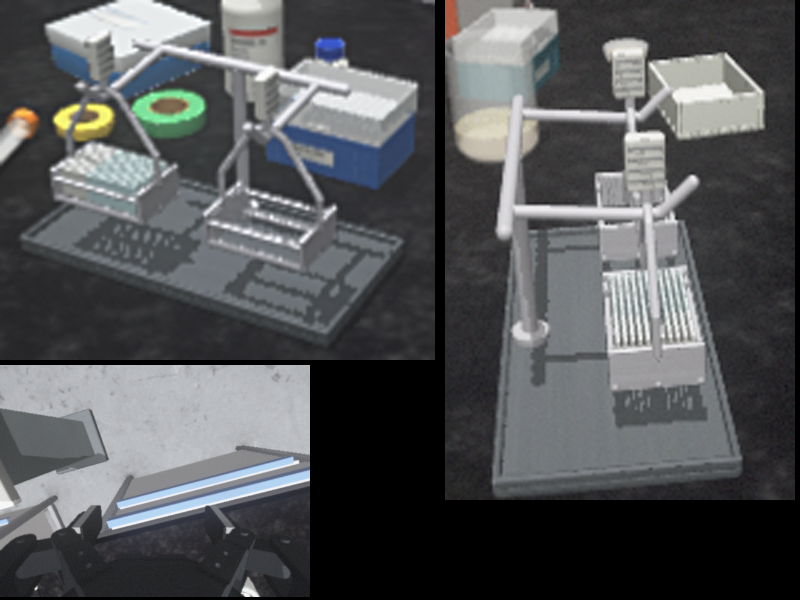

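The crops confirm that the hooks point towards the robot (world -x). The loaded rack's tab top is at side px ≈(240,184) and scene px ≈(168,117).

```bash
cat > h.py <<'E'
import numpy as np, cv2
from workcell import camera_info
def ray(n,p,c=None):
    c=c or camera_info(n); R=np.array(c["R"]); t=np.array(c["t"]).ravel()
    q=cv2.undistortPoints(np.array([[p]],float),np.array(c["mtx"]),np.array(c["distortion"]))[0,0]
    return -R.T@t, R.T@np.array([q[0],q[1],1.])
def plane(n,p,z,c=None):
    o,d=ray(n,p,c); return o+d*(z-o[2])/d[2]
def two(n1,p1,n2,p2):
    a,d=ray(n1,p1); b,e=ray(n2,p2)
    s=np.linalg.lstsq(np.c_[d,-e],b-a,rcond=None)[0]
    return (a+d*s[0]+b+e*s[1])/2, np.linalg.norm(a+d*s[0]-b-e*s[1])
E
python3 - <<'E'
from h import *
np.set_printoptions(precision=4,suppress=True)
S=lambda u,v:(135+u/3,105+v/3); D=lambda u,v:(160+(u-445)/2.5,130+v/2.5)
print("loaded top",two("scene",S(98,36),"side",D(645,134)),plane("scene",S(98,36),.2),plane("side",D(645,134),.2))
print("empty top",two("scene",S(267,70),"side",D(630,50)),plane("scene",S(267,70),.2),plane("side",D(630,50),.2))
for p in((22,238),(325,342),(402,240)): print("tray sc",plane("scene",S(*p),.01))
for p in((495,484),(741,464),(682,222)): print("tray sd",plane("side",D(*p),.01))
for n,roi in(("scene",(310,230,410,310)),("side",(238,148,292,188))):
    i=cv2.imread(f"pics/{n}0.png"); x0,y0,x1,y1=roi; g=cv2.cvtColor(i,6)[y0:y1,x0:x1]
    m=(g>95).astype(np.uint8); cs,_=cv2.findContours(m,0,2); c=max(cs,key=cv2.contourArea)
    c=cv2.convexHull(c); a=cv2.approxPolyDP(c,2.5,True)[:,0]+[x0,y0]
    for p in a: print(n,p,plane(n,p.astype(float),.042),plane(n,p.astype(float),0.)[:2])
E
```

```text
loaded top (array([0.553 , 0.2162, 0.1973]), np.float64(0.0005582341830368144)) [0.5479 0.2113 0.2   ] [0.5528 0.2218 0.2   ]
empty top (array([0.5711, 0.0669, 0.1988]), np.float64(0.0030300553572498454)) [0.5719 0.0665 0.2   ] [0.5697 0.0742 0.2   ]
tray sc [0.5018 0.2858 0.01  ]
tray sc [ 0.5293 -0.014   0.01  ]
tray sc [0.6855 0.0091 0.01  ]
tray sd [0.6454 0.3023 0.01  ]
tray sd [0.4989 0.2862 0.01  ]
tray sd [ 0.5365 -0.0125  0.01  ]
scene [329 238] [ 0.542  -0.2163  0.042 ] [ 0.5894 -0.2025]
scene [396 252] [ 0.5768 -0.3443  0.042 ] [ 0.6272 -0.3413]
scene [398 288] [ 0.486  -0.3716  0.042 ] [ 0.5287 -0.3709]
scene [391 304] [ 0.444  -0.3706  0.042 ] [ 0.4832 -0.3698]
scene [320 287] [ 0.4126 -0.2538  0.042 ] [ 0.4491 -0.2432]
side [287 166] [ 0.4504 -0.2439  0.042 ] [ 0.4424 -0.3501]
side [287 181] [ 0.4574 -0.1434  0.042 ] [ 0.4501 -0.2386]
side [253 185] [ 0.5411 -0.1222  0.042 ] [ 0.5429 -0.2151]
side [238 178] [ 0.5795 -0.1664  0.042 ] [ 0.5855 -0.2641]
side [242 154] [ 0.576  -0.3451  0.042 ] [ 0.5817 -0.4624]
side [272 151] [ 0.4868 -0.3677  0.042 ] [ 0.4827 -0.4875]
```

```bash
python3 -m inch '[[[-0.04,-0.015,-0.02],-0.0124,1],[[-0.08,-0.03,-0.04],-0.0248,1],[[-0.12,-0.045,-0.049],-0.0372,1],[[-0.165,-0.06,-0.049],-0.0496,1],[[-0.21,-0.075,-0.049],-0.062,1]]' 40
cat >> h.py <<'E'
from scipy.spatial.transform import Rotation as Ro
def go(x,y,z,yaw_deg,s=None):
    "shift in tool axes (m) and turn to TCP x,y,z with tool y at yaw_deg (mod 180)"
    from workcell import observe
    s=s or observe(); R=Ro.from_quat(s["tool_rot"]).as_matrix()
    a=np.degrees(np.arctan2(R[1,1],R[0,1])); d=(yaw_deg-a+90)%180-90
    print("pos",np.round(s["tool_pos"],4),"yaw",round(a,2),"tilt",np.round(R[2],3),"w",round(s["width"],3),"F",np.round(s["force"],1),"g",round(s["grasp_force"],1),"t",round(s["t"],2))
    print("shift",np.round(R.T@(np.array([x,y,z])-s["tool_pos"]),4),"turn",round(-d/360,4))
E
python3 -c "
from h import *
go(.552,.216,.28,96.7)"
```

```text
t: 0.65
tool_pos: [0.324, 0.3764, 0.2807]
tool_rot: [-0.061, 0.998, 0.0, 0.0]
force: [0.3, 1.3, 0.0]
width: 1.002
grasp_force: 0.0
pos [0.324  0.3764 0.2807] yaw 97.03 tilt [-0.001  0.001 -1.   ] w 1.002 F [0.3 1.3 0. ] g 0.0 t 0.65
shift [-0.2067 -0.1872  0.0008] turn 0.0009
```

```bash
python3 -m inch '[[[-0.03,-0.027,0],0,1],[[-0.065,-0.06,0],0,1],[[-0.1,-0.09,0],0,1],[[-0.13,-0.12,0],0,1],[[-0.155,-0.14,0],0,1]]' && python3 -m inch '[[[-0.02,-0.02,0],0,1],[[-0.035,-0.033,0],0,1],[[-0.05,-0.045,0],0,1],[[-0.05,-0.045,0],0,1],[[-0.05,-0.045,0],0,1]]'
python3 - <<'E'
from h import *
from workcell import *
go(.552,.216,.28,96.7)
c=camera_info("wrist"); i=camera("wrist"); cv2.imwrite("pics/w1.png",i[:,:,::-1])
P,_=cv2.projectPoints(np.array([[.552,.216,.2],[.571,.067,.2]]),cv2.Rodrigues(np.array(c["R"]))[0],np.array(c["t"]),np.array(c["mtx"]),np.array(c["distortion"])); print(P)
E
```

```text
t: 1.15
tool_pos: [0.4948, 0.2546, 0.2797]
tool_rot: [-0.058, 0.998, -0.0, -0.0]
force: [-0.1, 0.6, -0.3]
width: 1.003
grasp_force: 0.0
t: 1.65
tool_pos: [0.5479, 0.2179, 0.2796]
tool_rot: [-0.059, 0.998, 0.0, -0.001]
force: [-0.5, -0.1, 0.0]
width: 1.002
grasp_force: 0.0
pos [0.5479 0.2179 0.2796] yaw 96.77 tilt [ 0.002  0.    -1.   ] w 1.002 F [-0.5 -0.1  0. ] g 0.0 t 1.65
shift [-0.0039 -0.0024 -0.0004] turn 0.0002
[[[248.86030559 200.98258288]]

 [[ 68.18598072 202.4944893 ]]]
```

View pics/w1.png

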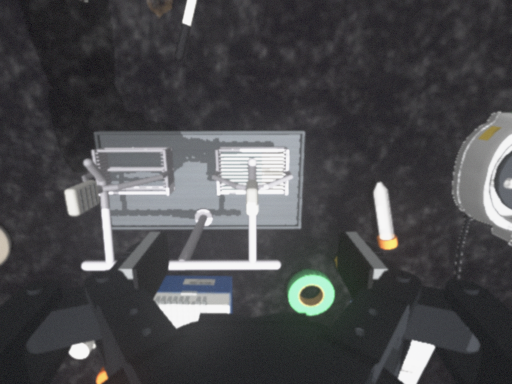

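The wrist view shows the loaded rack at (252,172), its tab around (252,200) and the empty rack's tab at (80,199). Yaw looks aligned. Next I'll zoom in on the tab.

```bash
python3 - <<'E'
import cv2
i=cv2.imread("pics/w1.png")[140:280,195:315]; cv2.imwrite("pics/c2.png",cv2.resize(i,None,fx=4,fy=4,interpolation=cv2.INTER_CUBIC))
E
```

```text
(no output)
```

View pics/c2.png

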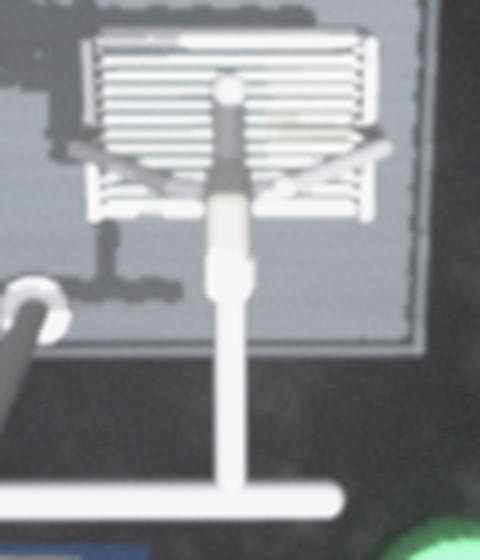

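```bash
python3 - <<'E'
from h import *
c=camera_info("wrist")
for p in((252.2,201),(252.2,187),(252.7,215)): print(plane("wrist",p,.2,c))
x,y,_=plane("wrist",(252.2,201),.2,c)
go(x,y,.168,96.7)
E
```

```text
[0.55153708 0.2191822  0.2       ]
[0.53956382 0.21775295 0.2       ]
[0.56378834 0.22106976 0.2       ]
pos [0.5476 0.2183 0.28  ] yaw 96.81 tilt [ 0.001  0.    -1.   ] w 1.001 F [-0.5  1.  -0.3] g 0.0 t 1.7
shift [-0.0042  0.0004  0.112 ] turn 0.0003
```

```bash
python3 -m inch '[[[-0.004,0,0.02],0,1],[[-0.004,0,0.045],0,1],[[-0.004,0,0.075],0,1],[[-0.004,0,0.1],0,0.5],[[-0.004,0,0.112],0,0]]' && python3 -m inch '[[[0,0,0],0,-0.5],[[0,0,0],0,-0.7],[[0,0,0],0,-1],[[0,0,0],0,-1],[[0,0,0],0,-1]]' 40 && python3 -m inch '[[[0,0,0],0,-1],[[0,0,0],0,-1],[[0,0,0],0,-1],[[0,0,0],0,-1],[[0,0,0],0,-1]]'
python3 -c "
from h import *
go(.5515,.2192,.203,96.7)"
```

```text
t: 2.2
tool_pos: [0.5497, 0.219, 0.1655]
tool_rot: [-0.06, 0.998, -0.0, -0.002]
force: [-0.3, 0.2, 0.2]
width: 0.695
grasp_force: 0.0
t: 2.7
tool_pos: [0.5534, 0.2183, 0.1705]
tool_rot: [-0.059, 0.998, -0.0, 0.002]
force: [-0.6, -1.4, 4.3]
width: 0.106
grasp_force: 44.4
t: 3.2
tool_pos: [0.5534, 0.2183, 0.1704]
tool_rot: [-0.059, 0.998, -0.0, 0.002]
force: [0.4, -1.3, 6.0]
width: 0.107
grasp_force: 44.6
pos [0.5534 0.2183 0.1704] yaw 96.78 tilt [-0.004 -0.    -1.   ] w 0.107 F [ 0.4 -1.3  6. ] g 44.6 t 3.2
shift [ 0.0017  0.0011 -0.0326] turn 0.0002
```

Grip confirmed: 9 mm opening, 44 N. Lifting 35 mm.

```bash
python3 -m inch '[[[0,0,-0.005],0,-1],[[0,0,-0.012],0,-1],[[0,0,-0.02],0,-1],[[0,0,-0.029],0,-1],[[0,0,-0.036],0,-1]]'  && python3 -m inch '[[[0,0,0],0,-1],[[0,0,0],0,-1],[[0,0,0],0,-1],[[0,0,0],0,-1],[[0,0,0],0,-1]]'
python3 - <<'E'
from h import *
from workcell import *
go(.5515-.09*.993,.2192-.09*.117,.203,96.7)
a=camera("side")[130:330,130:330]; b=camera("scene")[90:220,120:290]
o=np.zeros((600,800,3),np.uint8); o[:400,:400]=cv2.resize(a,(400,400)); o[:300,405:797]=cv2.resize(b,(392,300))
cv2.imwrite("pics/l1.png",o[:400,:,::-1])
E
```

```text
t: 3.7
tool_pos: [0.5523, 0.2187, 0.2052]
tool_rot: [-0.059, 0.998, 0.0, 0.0]
force: [0.5, -0.5, -1.4]
width: 0.111
grasp_force: 43.6
t: 4.2
tool_pos: [0.5519, 0.2184, 0.2038]
tool_rot: [-0.059, 0.998, -0.0, -0.0]
force: [0.5, 0.3, -1.5]
width: 0.106
grasp_force: 43.7
pos [0.5519 0.2184 0.2038] yaw 96.8 tilt [ 0.001 -0.    -1.   ] w 0.106 F [ 0.5  0.3 -1.5] g 43.7 t 4.2
shift [0.0903 0.001  0.0009] turn 0.0003
```

View pics/l1.png

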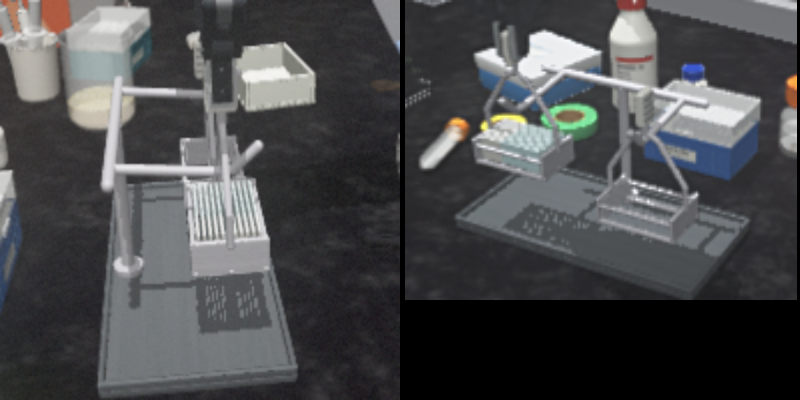

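The rack is held upright and clear of the bail contact, and the load reads 1.5 N, which matches 0.16 kg. The empty rack is undisturbed. Now I'll slide it out along the stand's -x.

```bash
python3 -m inch '[[[0.01,0,0],0,-1],[[0.025,0,0],0,-1],[[0.045,0,0],0,-1],[[0.065,0,0],0,-1],[[0.082,0,0],0,-1]]'  && python3 -m inch '[[[0.008,0,0],0,-1],[[0.013,0,0],0,-1],[[0.013,0,0],0,-1],[[0.013,0,-0.02],0,-1],[[0.013,0,-0.05],0,-1]]'
python3 - <<'E'
from h import *
from workcell import *
b=camera("scene"); cv2.imwrite("pics/s2.png",b[:,:,::-1])
go(.45,.0,.27,96.7)
o=np.zeros((400,800,3),np.uint8); o[:,:400]=cv2.resize(b[100:230,120:290],(400,400*130//170)) .repeat(1,0)[:400] if 0 else 0
i=cv2.resize(b[228:318,308:418],(440,360)); o[:360,360:800]=i
j=cv2.resize(camera("side")[140:195,230:300],(350,275)); o[:275,:350]=j
cv2.imwrite("pics/d1.png",o[:,:,::-1])
E
```

```text
t: 4.8
tool_pos: [0.4697, 0.2086, 0.2043]
tool_rot: [-0.059, 0.998, 0.0, -0.0]
force: [0.2, -0.1, -2.3]
width: 0.107
grasp_force: 43.6
t: 5.3
tool_pos: [0.4573, 0.2068, 0.2523]
tool_rot: [-0.059, 0.998, -0.001, -0.002]
force: [-0.2, 0.7, -1.1]
width: 0.105
grasp_force: 43.6
pos [0.46   0.2076 0.2596] yaw 96.79 tilt [-0.007  0.001 -1.   ] w 0.109 F [0.6 1.  2.3] g 43.7 t 5.35
shift [ 0.0343 -0.205  -0.0109] turn 0.0002
```

View pics/d1.png

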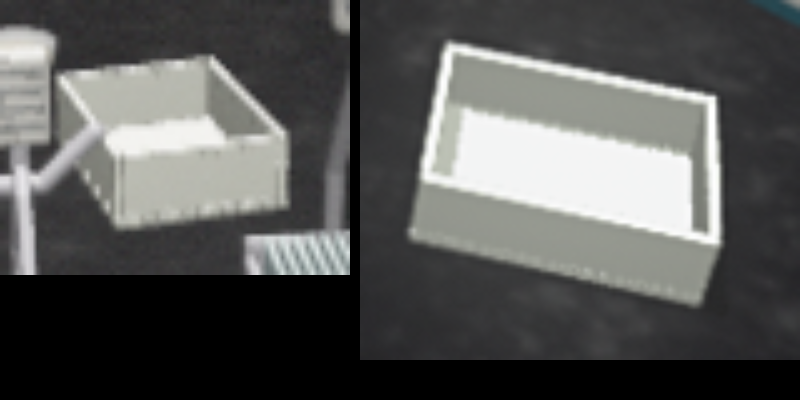

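Dish rim corners in the crop are, for the scene view: (447,43), (717,96), (720,243), (423,181). For the side view they are (57,76), (210,57), (288,136), (115,156). I'll compute its pose from these.

```bash
python3 - <<'E'
from h import *
for n,f,C in(("scene",lambda u,v:(308+(u-360)/4,228+v/4),[(447,43),(717,96),(720,243),(423,181)]),("side",lambda u,v:(230+u/5,140+v/5),[(57,76),(210,57),(288,136),(115,156)])):
    P=np.array([plane(n,f(*c),.042)[:2] for c in C]); print(n,P.round(4).tolist(),"c",P.mean(0).round(4))
    for k in range(4):
        d=P[(k+1)%4]-P[k]; print(np.hypot(*d).round(4),np.degrees(np.arctan2(d[1],d[0])).round(1)%180)
E
```

```text
scene [[0.5407, -0.2185], [0.5782, -0.3464], [0.4842, -0.372], [0.4462, -0.2462]] c [ 0.5123 -0.2958]
0.1333 106.4
0.0974 15.199999999999989
0.1314 106.8
0.0984 16.4
side [[0.5774, -0.3348], [0.4869, -0.3641], [0.4494, -0.2351], [0.5421, -0.2102]] c [ 0.5139 -0.2861]
0.0951 18.0
0.1344 106.2
0.0959 15.0
0.1295 105.8
```

```bash
python3 -m inch '[[[0,-0.02,-0.01],0,-1],[[0,-0.055,-0.02],0,-1],[[0,-0.095,-0.02],0,-1],[[0,-0.135,-0.02],0,-1],[[0,-0.175,-0.02],0,-1]]' && python3 -m inch '[[[0,-0.04,0],-0.005,-1],[[0,-0.08,0],-0.01,-1],[[0,-0.12,0],-0.016,-1],[[0,-0.16,0],-0.021,-1],[[0,-0.19,0],-0.0264,-1]]'
python3 -c "
from h import *
go(.513,-.290,.26,106.3)"
```

```text
t: 5.9
tool_pos: [0.4792, 0.0319, 0.2734]
tool_rot: [-0.06, 0.998, -0.0, -0.0]
force: [1.0, -0.2, -2.5]
width: 0.107
grasp_force: 43.6
t: 6.4
tool_pos: [0.5014, -0.1581, 0.2729]
tool_rot: [-0.142, 0.99, -0.0, -0.0]
force: [0.0, 1.1, -2.0]
width: 0.109
grasp_force: 43.7
pos [ 0.5014 -0.1581  0.2729] yaw 106.28 tilt [ 0.001 -0.    -1.   ] w 0.109 F [ 0.   1.1 -2. ] g 43.7 t 6.4
shift [ 0.0259 -0.1299  0.0129] turn -0.0001
```

```bash
python3 -m inch '[[[0.006,-0.03,0],0,-1],[[0.013,-0.065,0.005],0,-1],[[0.02,-0.1,0.01],0,-1],[[0.024,-0.12,0.013],0,-1],[[0.026,-0.13,0.013],0,-1]]' && python3 -m inch '[[[0,0,0.01],0,-1],[[0,0,0.03],0,-1],[[0,0,0.055],0,-1],[[0,0,0.075],0,-1],[[0,0,0.08],0,-1]]'&& python3 -m inch '[[[0,0,0],0,-1],[[0,0,0],0,-1],[[0,0,0],0,-1],[[0,0,0],0,-1],[[0,0,0],0,-1]]'
python3 - <<'E'
from h import *
from workcell import *
go(.513,-.290,.125,106.3)
c=camera_info("wrist");w=camera("wrist"); b=camera("scene")[190:320,300:430]; d=camera("side")[120:195,220:310]
cv2.imwrite("pics/w3.png",w[:,:,::-1])
o=np.zeros((600,800,3),np.uint8); o[:390,:390]=cv2.resize(b,(390,390)); o[:300,400:760]=cv2.resize(d,(360,300)); o[300:,400:]=cv2.resize(w,(400,300))
cv2.imwrite("pics/p1.png",o[:,:,::-1])
E
```

```text
t: 6.9
tool_pos: [0.5123, -0.2889, 0.2591]
tool_rot: [-0.141, 0.99, 0.001, -0.001]
force: [0.0, 0.5, -2.5]
width: 0.104
grasp_force: 43.6
t: 7.4
tool_pos: [0.5113, -0.2843, 0.1779]
tool_rot: [-0.143, 0.99, 0.002, -0.002]
force: [0.7, 0.5, -2.4]
width: 0.11
grasp_force: 43.6
t: 7.9
tool_pos: [0.5131, -0.2876, 0.1823]
tool_rot: [-0.142, 0.99, -0.001, 0.001]
force: [0.5, -0.7, -1.2]
width: 0.108
grasp_force: 43.6
pos [ 0.5131 -0.2876  0.1823] yaw 106.3 tilt [-0.001 -0.001 -1.   ] w 0.108 F [ 0.5 -0.7 -1.2] g 43.6 t 7.9
shift [ 0.0008 -0.0022  0.0573] turn 0.0
```

View pics/p1.png

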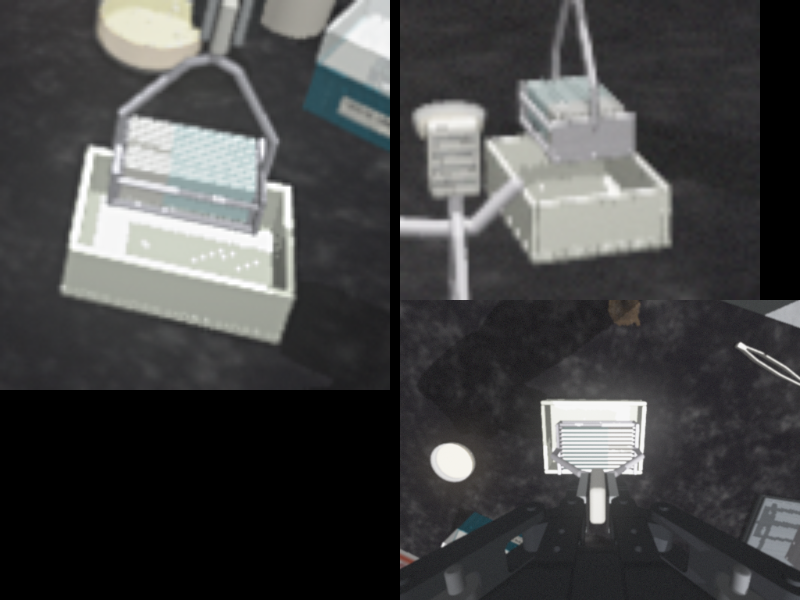

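The wrist view shows the dish centred laterally around the rack, with rim corners in the crop at (541,402), (645,402), (643,473) and (544,473). I'll convert these to check the fit along x.

```bash
python3 - <<'E'
from h import *
c=camera_info("wrist"); f=lambda u,v:((u-400)*1.28,(v-300)*1.28)
P=np.array([plane("wrist",f(*p),.042,c)[:2] for p in((541,401.5),(646,401.5),(644.5,474),(542.5,474))]);print(P.round(4),P.mean(0))
for k in range(4): d=P[(k+1)%4]-P[k]; print(np.hypot(*d).round(4),np.degrees(np.arctan2(d[1],d[0])).round(1)%180)
# rack far/near body corners, top z .06+.032
Q=np.array([plane("wrist",f(*p),.095,c)[:2] for p in((558,422),(638,422),(639,471),(557,471))]);print(Q.round(4),Q.mean(0))
x,y=P.mean(0); go(x,y,.125,106.3)
E
```

```text
[[ 0.4843 -0.3689]
 [ 0.4471 -0.2418]
 [ 0.5402 -0.2108]
 [ 0.5796 -0.3457]] [ 0.51280616 -0.29180822]
0.1325 106.3
0.0981 18.4
0.1406 106.3
0.0981 13.699999999999989
[[ 0.4932 -0.3354]
 [ 0.4696 -0.2546]
 [ 0.5213 -0.2356]
 [ 0.547  -0.3235]] [ 0.50775451 -0.28726592]
pos [ 0.5127 -0.2874  0.1816] yaw 106.3 tilt [-0. -0. -1.] w 0.111 F [-0.3  0.2 -2.1] g 43.6 t 8.05
shift [ 0.0012 -0.0042  0.0566] turn 0.0
```

```bash
python3 -m inch '[[[-0.001,-0.004,0.005],0,-1],[[-0.001,-0.004,0.016],0,-1],[[-0.001,-0.004,0.029],0,-1],[[-0.001,-0.004,0.041],0,-1],[[-0.001,-0.004,0.048],0,-1]]' && python3 -m inch '[[[0,0,0.002],0,-1],[[0,0,0.004],0,-1],[[0,0,0.006],0,-1],[[0,0,0.006],0,-1],[[0,0,0.006],0,-1]]' && python3 -m inch '[[[0,0,0.001],0,-1],[[0,0,0.002],0,-1],[[0,0,0.003],0,-1],[[0,0,0.003],0,-1],[[0,0,0.003],0,-1]]'
```

```text
t: 8.55
tool_pos: [0.5136, -0.29, 0.1305]
tool_rot: [-0.142, 0.99, 0.001, -0.001]
force: [0.8, 0.6, -1.7]
width: 0.106
grasp_force: 43.6
t: 9.05
tool_pos: [0.515, -0.291, 0.1279]
tool_rot: [-0.142, 0.99, -0.0, 0.0]
force: [-0.2, 0.4, -1.6]
width: 0.11
grasp_force: 43.6
t: 9.55
tool_pos: [0.515, -0.2912, 0.1253]
tool_rot: [-0.142, 0.99, -0.001, 0.0]
force: [-0.1, -0.1, 2.8]
width: 0.107
grasp_force: 44.3
```

Contact with the floor felt at the expected height. Opening, then withdrawing straight up.

```bash
python3 -m inch '[[[0,0,0],0,-0.6],[[0,0,0],0,-0.4],[[0,0,0],0,0],[[0,0,0],0,0.3],[[0,0,0],0,0.3]]' && python3 -m inch '[[[0,0,-0.01],0,0.3],[[0,0,-0.03],0,0.3],[[0,0,-0.06],0,0.3],[[0,0,-0.1],0,0.3],[[0,0,-0.13],0,0.3]]' && python3 -m inch '[[[0,0,0],0,0.3],[[0,0,0],0,0.3],[[0,0,0],0,0.3],[[0,0,0],0,0.3],[[0,0,0],0,0.3]]'
python3 - <<'E'
from h import *
from workcell import *
w=camera("wrist"); b=camera("scene")[90:320,130:430]; d=camera("side")[120:330,130:310]
o=np.zeros((600,800,3),np.uint8); o[:300,:391]=cv2.resize(b,(391,300)); o[:350,420:720]=cv2.resize(d,(300,350)); o[300:600,:400]=cv2.resize(w,(400,300))
cv2.imwrite("pics/f1.png",o[:,:,::-1])
E
```

```text
t: 10.05
tool_pos: [0.5147, -0.2907, 0.1241]
tool_rot: [-0.142, 0.99, 0.0, -0.0]
force: [-1.0, -0.1, 1.3]
width: 0.652
grasp_force: 0.0
t: 10.55
tool_pos: [0.515, -0.291, 0.2576]
tool_rot: [-0.142, 0.99, -0.001, 0.001]
force: [-0.4, -0.5, 0.3]
width: 0.65
grasp_force: 0.0
t: 11.05
tool_pos: [0.5141, -0.2904, 0.2526]
tool_rot: [-0.142, 0.99, 0.001, -0.001]
force: [-0.3, 0.0, 0.0]
width: 0.651
grasp_force: 0.0
```

View pics/f1.png

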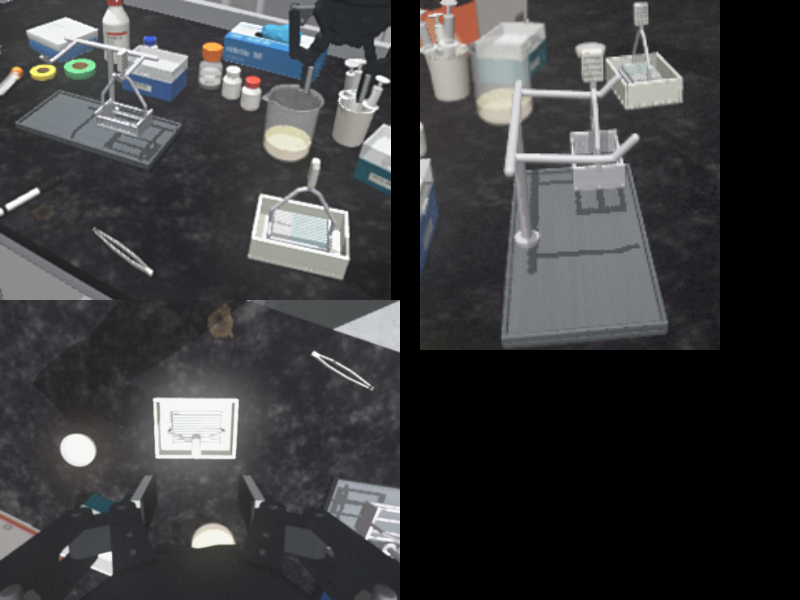

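The loaded rack stands upright and centred in the dish (scene crop (300,230)). The empty rack still hangs, and the gripper is clear.

```bash
python3 -c "
from workcell import *
print(job_done())"
```

```text
the job is handed in; nothing more can be done
None
```

The loaded rack was lowered into the dish until it touched the floor and stands upright there, the empty rack still hangs on its hook, and the job is handed in (about 11 s on the robot's clock; no verdict was returned).

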